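# Feel for the hidden catch of a desk organiser and open its secret drawer

## Task

The wooden organiser on the desk has a secret drawer, latched shut, behind its plain front. Slide a fingertip along the raised rail at the rear of its top until it sinks into the hidden recess, press the catch there right down so that the drawer springs ajar, then pull the drawer fully open to its stop and let go, leaving the tape roll in it; do not push about the sticky notes and eraser that lie on top or the tape dispenser on the desk.

Things in the scene. Friction and masses are not known exactly. Their poses are not given: they have to be found in the camera images.
- organiser: Low box of pale wood fixed to the desk, 256 wide (its y) x 140 deep (its x) mm. Origin: centre of its underside; its x points to its rear (away from the robot), z up. Top board at z = 60 mm between two end cheeks (24 mm thick, 80 mm high, at y = +-104 to +-128 mm). A rail 20 mm wide (x = 46 to 66 mm), its top at z = 74 mm, runs along the rear edge of the top from cheek to cheek.
- rail_left (a point): Left (+y) end of the organiser's rail: middle of its top face, where it meets the cheek. The rail looks the same all along, but one stretch of it, 46 mm long, is the sprung catch. Its place differs from start to start (its centre lies anywhere within 79 mm of the rail's middle) and cannot be seen. The rest of the rail is rigid.
- rail_right (a point): Right (-y) end of the organiser's rail: middle of its top face, where it meets the cheek; 208 mm from rail_left.
- catch (a joint): How far the hidden catch is pressed down: 0 at rest (flush with the rail), 0.009 m at the bottom; from about 0.0065 m on it frees the drawer. It springs up when let go. A fingertip wholly on it sinks in: it gives way at 3 to 5 N and takes 6 to 8 N at the bottom; a tip half on it is still carried by the rigid rail.
- drawer (a joint): How far the drawer is out towards the organiser's front (its -x): 0 shut (locked until the catch is pressed), 0.09 m at the stop. Once freed, a spring pushes it out to about 0.045 m; from there it slides easily (under 1 N) and stays where it is left.
- drawer_front (a point): Middle of the top edge of the drawer's front panel (10 mm thick, 204 wide, no handle, top 51 mm above the desk), flush with the case's front when shut (panel middle at organiser x = -65 mm); moves with the drawer. Behind the panel the drawer is open above: floor 10 mm, side walls 38 mm above the desk.
- tape_roll: Roll of sage paper tape, 43 mm across, 15 mm high, lying loose in the drawer, left (+y) of the middle; out of sight at first. Origin: centre of its underside.
- notes: Block of yellow sticky notes, 76 x 76 x 13 mm, lying loose on the organiser's top in front of the rail. Origin: centre of its underside.
- rubber: Eraser, 22 x 56 x 12 mm, lying loose on the organiser's top in front of the rail. Origin: centre of its underside.
- dispenser: Off-white tape dispenser, 52 x 136 x 86 mm, standing loose on the desk. Origin: centre of its underside.

How it is judged (in metres and radians):
On the way, in this order (a step that is already met when the one before it is completed fails the run):
1. the hidden catch is pressed down far enough to free the drawer (value of joint catch above 0.006 m), for 0.05 s.
2. the drawer is pulled out to its stop (value of joint drawer above 0.082 m), for 0.2 s.
At the end, for the whole second after the job is handed in: The drawer is out by more than 82 of its 90 mm, the catch has sprung back up (less than 2 mm down), and the tape roll lies at rest in the drawer behind its front panel, its underside less than 30 mm above the desk (value of joint drawer above 0.082 m and value of joint catch below 0.002 m and horizontal distance between tape_roll and drawer_front below 0.16 m and height (world z) of tape_roll below 0.03 m and x of tape_roll in the frame of drawer_front above 0 m and linear speed of tape_roll below 0.02 m/s); the robot touches nothing.
It fails at once if the sticky notes are pushed by more than 25 mm (distance of notes from where it was at the start of the episode above 0.025 m).
It fails at once if the eraser is pushed by more than 25 mm (distance of rubber from where it was at the start of the episode above 0.025 m).
It fails at once if the tape dispenser is pushed by more than 25 mm (distance of dispenser from where it was at the start of the episode above 0.025 m).
It also fails if it takes over 61 s, if anything falls off the work surface, if the arm or the gripper's body presses on something with over 40 N, if the wrist force passes 120 N, or if a joint passes its speed limit or range.

## Robot

A 7-joint arm with a two-finger parallel gripper is mounted at the origin on a cart in front of the work surface, level with it; the furniture and walls round the work are solid. World frame = base frame: x ahead of the robot, y to its left, z up, the work surface at z = 0. Lengths are in m, angles in degrees, forces in N, time in s.
With the tool pointing down it reaches from about 0.35 to 0.775 m from the base axis. Payload 3.1 kg.
Tool frame: the origin (TCP) lies midway between the tips of the shut fingers; the grasp point (between the pads) lies 19 mm behind it; z points along the fingers, y is the line along which they close (so a half turn about z gives the same grasp; the last joint's range is limited). The gripper opens to 85 mm and grips with 20 to 120 N. Pads are 22 mm wide; open, the fingers measure 114 mm over their backs; the gripper's body (76 mm by 85 mm) begins 54 mm behind the grasp point. The pads swing forward as they close: fully open they stand 13 mm farther back than shut.
Start: joints at [72.611, 17.813, 0.802, 86.603, -0.252, 75.585, -1.558], TCP at [0.142, -0.531, 0.231] pointing down, gripper open.
Joint ranges: [-154.91, 154.91], [-16.99, 109.72], [-72.82, 74.43], [7.12, 147.25], [-82.49, 262.49], [11.32, 116.49], [-174.64, 174.64]. Speed limits (degrees/s): [159.86, 159.86, 180, 180, 180, 180, 180].

## Interface

Orientations are given as [roll, pitch, yaw] about the fixed x, y, z axes, in that order (R = Rz(yaw) Ry(pitch) Rx(roll)).
In Python, from station import robot gives the robot as it stands. Calls block until the motion is done:
- robot.move_to(position, orientation): joint-space move of the TCP to a pose.
- robot.line_to(position, orientation=None, velocity=0.15, f_stop=None): straight line of the TCP; orientation=None keeps the orientation; velocity is the mean speed in m/s. With f_stop (N) it stops when the force on the tool has changed by that much, and returns True; else False.
- robot.move_j(angles): joint-space move.
- robot.gripper_to(opening, force=None): opening from 0.0 (shut) to 1.0 (fully open); force is the grip in N (None keeps the last); returns when the fingers have stopped.
- robot.pause(seconds).
- robot.inverse_kinematics(position, orientation): joint angles nearest the present ones, or None.
- robot.sense(): the state.
- robot.grab_frame(name): name is "side" or "top" or "wrist"; returns (picture, depth): 384x512x3 uint8, red, green, blue; 384x512 float32, m along the optical axis (not along the pixel's ray), 0 where there is no reading.
- robot.calibration(name): a dict with "mtx" (3x3 intrinsics, pixels), "extrinsics" (4x4, takes a point from world to camera coordinates); the wrist camera has in their place "T_tool_cam" (4x4, takes a point from camera to tool coordinates, whose origin is the TCP and whose axes are the flange's). Camera axes: x right, y up, looking along -z (the intrinsics and any distortion apply to the point x, -y, -z); pixel columns grow to the right and rows downward; lengths in m; the calibration is good to about 2 mm. The wrist camera is an equidistant fisheye: a pixel r from the principal point sees the ray r / f radians off the axis. A picture is of the moment at which its call begins: read the wrist's pose just before it. calibration takes no time and is no camera call.
A pose or a line that the arm cannot do raises robot.PlanningError and nothing moves.
- robot.close_job(): hands the job in; it is judged then, once.
Trained networks look in the newest picture that a camera, given by its name, has taken for a name from the list of things; names that differ only in an ending like _2 or _b are one class to them, and where a whole thing is asked for, a point or a joint stands for the part that bears it (a point fixed in the world has none). Each returns a list of dicts, best first, with "p" (0 to 1); they miss things now and then, are a little off and sometimes report something else, mostly with a low value. They report only what shows in the picture. A call takes as long as a camera call.
- robot.look_for(query, camera): "point" ([column, row] in pixels, amid what is visible of it).
- robot.tip_of(query, camera): "point" ([column, row] in pixels: a listed point, or the origin of a listed thing).
The state is a dict: "time_s": time; "joint_positions": joint angles; "dq": joint speeds; "joint_torque": joint torques, N m; "tool_pos": TCP position; "eef_rot": TCP orientation; "contact_force": force on the tool from outside, world axes, zero at the start; "torque": the same for the moment, N m; "finger_gap": opening from 0.0 (shut) to 1.0 (fully open); "gripper_force": force on a finger pad.
Only numpy, scipy, OpenCV 4.12 (cv2) and the standard library are available. Lean on these libraries where they do the work, as an engineer would, in place of code of your own. Each camera call takes 0.05 s, during which the arm holds its last target. There are 200 camera calls.

## Working session

There is one attempt and no reset: what is moved stays moved. The work goes in short steps, each a Python script; the robot and the scene stay as the last script left them, time stands still between calls to the robot, and variables do not carry over. Pictures are saved under pics/ and viewed, at most 10 in all, crops included, and the job is handed in when it is done.

```bash
mkdir -p pics
cat > h.py <<'E'
import numpy as np, cv2
from station import robot
def w(cam,px,depth=None,z=None):
    c=robot.calibration(cam);K=np.array(c["mtx"]);T=np.linalg.inv(np.array(c["extrinsics"]))
    u=np.linalg.inv(K)@[px[0],px[1],1]; d=np.array([u[0],-u[1],-1.])
    if depth is None:
        r=T[:3,:3]@d; s=(z-T[2,3])/r[2]
    else: s=depth
    return T[:3,:3]@(d*s)+T[:3,3]
E
python3 - <<'E'
from h import *
ims=[]
for cam in("top","side"):
    p,d=robot.grab_frame(cam);np.save(f"pics/{cam}_d.npy",d);cv2.imwrite(f"pics/{cam}0.png",p[:,:,::-1])
    c=robot.calibration(cam);print(cam,{k:np.round(v,3).tolist() for k,v in c.items() if k!='extrinsics'},np.round(np.linalg.inv(c["extrinsics"]),3).tolist())
    for q in("organiser","rail_left","rail_right","drawer_front","notes","rubber","dispenser"):
        r=robot.tip_of(q,cam)[:2]
        for o in r:
            x=o["point"];i,j=int(round(x[1])),int(round(x[0]))
            dd=float(np.median(d[max(i-1,0):i+2,max(j-1,0):j+2])) 
            print(q,np.round(x,1),round(o["p"],2),np.round(w(cam,x,dd),3))
print(robot.sense())
E
python3 -c "
import cv2,numpy as np
cv2.imwrite('pics/both.png',cv2.resize(np.vstack([cv2.imread('pics/top0.png'),cv2.imread('pics/side0.png')]),None,fx=.78,fy=.78))"
```

```text
top {'mtx': [[477.472, 0.0, 259.106], [0.0, 477.472, 200.739], [0.0, 0.0, 1.0]]} [[-0.028, 0.997, -0.076, 0.559], [-0.999, -0.03, -0.026, 0.077], [-0.029, 0.076, 0.997, 0.979], [0.0, 0.0, 0.0, 1.0]]
organiser [291.5 221.2] 0.96 [0.588 0.04  0.059]
rail_left [234.7 210.9] 0.64 [0.61  0.147 0.078]
rail_right [339.4 175.3] 0.62 [ 0.672 -0.053  0.075]
notes [323.9 226.5] 0.66 [ 0.576 -0.021  0.071]
rubber [272.8 235.7] 0.78 [0.561 0.077 0.071]
dispenser [160.8 169.6] 0.62 [0.702 0.3   0.023]
side {'mtx': [[368.861, 0.0, 251.848], [0.0, 368.861, 194.933], [0.0, 0.0, 1.0]]} [[0.968, 0.147, -0.204, 0.444], [-0.252, 0.582, -0.774, -0.539], [0.005, 0.8, 0.6, 0.586], [0.0, 0.0, 0.0, 1.0]]
organiser [230.4 215.2] 0.42 [0.556 0.065 0.072]
rail_left [248.3 186.7] 0.94 [0.618 0.153 0.076]
rail_right [301.5 240.9] 0.59 [ 0.673 -0.056  0.081]
rail_right [245.9 187. ] 0.41 [0.612 0.152 0.077]
drawer_front [224.6 240.5] 0.61 [0.53  0.003 0.06 ]
notes [248.3 246. ] 0.76 [ 0.57  -0.037  0.074]
notes [231.4 215.8] 0.66 [0.557 0.062 0.073]
rubber [232.  215.9] 0.7 [0.558 0.061 0.072]
dispenser [260.8 175.2] 0.8 [0.674 0.243 0.041]
{'time_s': 0.8, 'joint_positions': array([72.6120291 , 17.81066291,  0.80197299, 86.60069645, -0.25467616,
       75.58309997, -1.55796263]), 'dq': array([ 0.04670407, -0.05395545, -0.01241227,  0.15865581,  0.00647893,
       -0.02346555, -0.00499994]), 'joint_torque': array([ 3.27366081e-07, -3.79757488e+01,  1.45504824e-01, -2.30849934e+01,
        1.20301239e-02,  1.67773287e-03, -1.95707919e-06]), 'tool_pos': array([ 0.14239747, -0.53128901,  0.23134194]), 'eef_rot': array([ 1.79992730e+02, -1.56840753e-03,  1.50030901e+01]), 'contact_force': array([0.60166968, 1.33301803, 0.41664332]), 'torque': array([ 0.0436935 , -0.00873208,  0.01295709]), 'gripper_force': 0.0, 'finger_gap': 1.0008282174881669}
```

View pics/both.png

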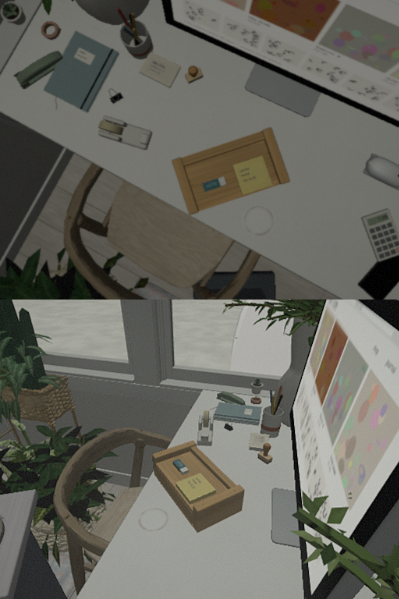

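The picture shows the organiser turned by roughly 17° at about (0.6, 0.04). The eraser is left and the notes right on its top, the dispenser stands to the left, and the monitor is behind to the right. I'll fit the pose from depth.

Run:
```python
from h import *
P={}
for cam in("top","side"):
    d=np.load(f"pics/{cam}_d.npy");c=robot.calibration(cam);K=c["mtx"];T=np.linalg.inv(c["extrinsics"])
    v,u=np.mgrid[:384,:512];X=np.stack([(u-K[0,2])/K[0,0]*d,-(v-K[1,2])/K[1,1]*d,-d],-1)[d>0]
    P[cam]=X@T[:3,:3].T+T[:3,3]
    p=P[cam];n=np.hypot(p[:,0]-.6,p[:,1]-.045)<.19
    q=p[n&(p[:,2]>.045)&(p[:,2]<.1)]
    (cx,cy),s,a=cv2.minAreaRect(q[:,:2].astype(np.float32));print(cam,len(q),cx,cy,s,a)
    for lo,hi in((.055,.065),(.068,.078),(.077,.09)):
        m=q[(q[:,2]>lo)&(q[:,2]<hi)];print(lo,len(m),np.median(m[:,2]))
    f=p[n&(p[:,2]<.03)];print("desk",np.median(f[:,2]))
    yaw=np.radians(17);R=np.array([[np.cos(yaw),np.sin(yaw)],[-np.sin(yaw),np.cos(yaw)]])
    o=p.copy();o[:,:2]=(p[:,:2]-[.6,.045])@R.T
    m=(o[:,2]>.1)&(abs(o[:,1])<.25)&(o[:,0]>-.3)&(o[:,0]<.4);
    h=o[m]
    for y0 in np.arange(-.25,.25,.05):
        k=h[(h[:,1]>=y0)&(h[:,1]<y0+.05)]
        if len(k): i=k[:,0].argmin();print("high",round(y0,2),k[i].round(3),len(k),np.percentile(k[:,0],2).round(3),k[:,2].min().round(3),k[:,2].max().round(3))
# refined fit using a height model of the organiser
from scipy.optimize import differential_evolution
for cam in P:
    p=P[cam];p=p[np.hypot(p[:,0]-.6,p[:,1]-.045)<.2]
    def cost(s):
        c,t=np.cos(s[2]),np.sin(s[2]);x=c*(p[:,0]-s[0])+t*(p[:,1]-s[1]);y=-t*(p[:,0]-s[0])+c*(p[:,1]-s[1])
        i=(abs(x)<.07)&(abs(y)<.128)
        z=np.where(i,np.where(abs(y)>.104,.08,np.where((x>.046)&(x<.066),.074,.06)),0.)
        return np.minimum(abs(p[:,2]-z-s[3]),.02).mean()
    r=differential_evolution(cost,[(.56,.66),(0,.09),(.1,.5),(-.005,.005)],seed=1,popsize=20)
    print(cam,r.x,np.degrees(r.x[2]),r.fun)
```

```text
top 9837 0.5934487581253052 0.03264233469963074 (0.14020811021327972, 0.25634175539016724) 16.835487365722656
0.055 4754 0.05969775839080088
0.068 3487 0.07313054389660312
0.077 1773 0.07962687991863437
desk -0.0003854253588576606
high -0.25 [ 0.104 -0.249  0.131] 6187 0.115 0.123 0.483
high -0.2 [ 0.153 -0.2    0.134] 4537 0.161 0.125 0.435
high -0.15 [ 0.202 -0.15   0.126] 3277 0.209 0.125 0.386
high -0.1 [ 0.25  -0.099  0.129] 2309 0.255 0.124 0.34
high -0.05 [ 0.297 -0.049  0.13 ] 1524 0.302 0.125 0.29
high -0.0 [0.346 0.    0.126] 472 0.348 0.125 0.243
high 0.05 [0.36  0.099 0.162] 107 0.361 0.109 0.195
high 0.1 [0.359 0.101 0.161] 223 0.363 0.101 0.173
high 0.15 [0.355 0.173 0.352] 4 0.355 0.35 0.352
high 0.2 [0.341 0.217 0.361] 163 0.343 0.358 0.377
side 6485 0.5895254015922546 0.034556806087493896 (0.14053401350975037, 0.2580336332321167) 16.656455993652344
0.055 2411 0.06079835277094414
0.068 2344 0.07378217355986977
0.077 1132 0.0804022993892855
desk 0.0008341985886169412
high -0.25 [ 0.1   -0.249  0.128] 3549 0.109 0.127 0.514
high -0.2 [ 0.148 -0.2    0.134] 2521 0.156 0.128 0.503
high -0.15 [ 0.197 -0.149  0.127] 1825 0.204 0.126 0.492
high -0.1 [ 0.246 -0.1    0.147] 1382 0.252 0.128 0.482
high -0.05 [ 0.294 -0.05   0.152] 1031 0.3 0.127 0.472
high -0.0 [0.341 0.002 0.128] 376 0.345 0.128 0.46
high 0.05 [0.32  0.055 0.372] 152 0.331 0.117 0.447
high 0.1 [0.314 0.135 0.42 ] 387 0.319 0.101 0.438
high 0.15 [0.355 0.176 0.354] 99 0.358 0.354 0.39
high 0.2 [0.339 0.221 0.36 ] 48 0.34 0.36 0.417
top [ 5.93367161e-01  3.31060388e-02  2.89856721e-01 -2.29614053e-04] 16.607566754514004 0.002398235856863082
side [0.59026104 0.03608843 0.29056848 0.00083826] 16.648347599284786 0.004527621054562768
```

```bash
cat >> h.py <<'E'
O=np.array([.592,.0343]);YAW=16.63;_c,_s=np.cos(np.radians(YAW)),np.sin(np.radians(YAW))
def org(x,y,z): return [O[0]+_c*x-_s*y,O[1]+_s*x+_c*y,z]
def loc(p): d=np.array(p[:2])-O; return np.round([_c*d[0]+_s*d[1],-_s*d[0]+_c*d[1],p[2]],4)
OR=[180,0,YAW]
E
python3 - <<'E'
from h import *
robot.gripper_to(0.0,20)
robot.move_to([.5,-.05,.25],OR)
robot.line_to(org(.057,-.08,.13),OR,velocity=.25)
robot.line_to(org(.057,-.08,.085),velocity=.1)
robot.pause(.1);s=robot.sense();b=s["contact_force"];print(s["time_s"],loc(s["tool_pos"]),b)
hit=robot.line_to(org(.057,-.08,.064),velocity=.02,f_stop=5)
robot.pause(.2);s=robot.sense();print(hit,s["time_s"],loc(s["tool_pos"]),s["contact_force"]-b)
for k in (.0005,.001):
    t=s["tool_pos"].copy();t[2]-=k if k==.0005 else .0005
    robot.line_to(t,velocity=.01);robot.pause(.1);q=robot.sense();print(q["time_s"],loc(q["tool_pos"]),q["contact_force"]-b)
    s=q
np.save("b.npy",b)
p,d=robot.grab_frame("side");cv2.imwrite("pics/c1.png",cv2.resize(p[120:312,150:406,::-1],None,fx=3,fy=3))
E
```

```text
5.4 [ 0.0578 -0.0801  0.0862] [0.42258525 0.06753999 0.48262609]
True 6.2333 [ 0.057  -0.08    0.0743] [-1.5361132   0.12155331  5.24052507]
6.5833 [ 0.057  -0.08    0.0743] [-2.17937091 -0.47907027  4.74997343]
6.9333 [ 0.057  -0.08    0.0743] [-1.92044273  0.34409633  5.30922884]
```

View pics/c1.png

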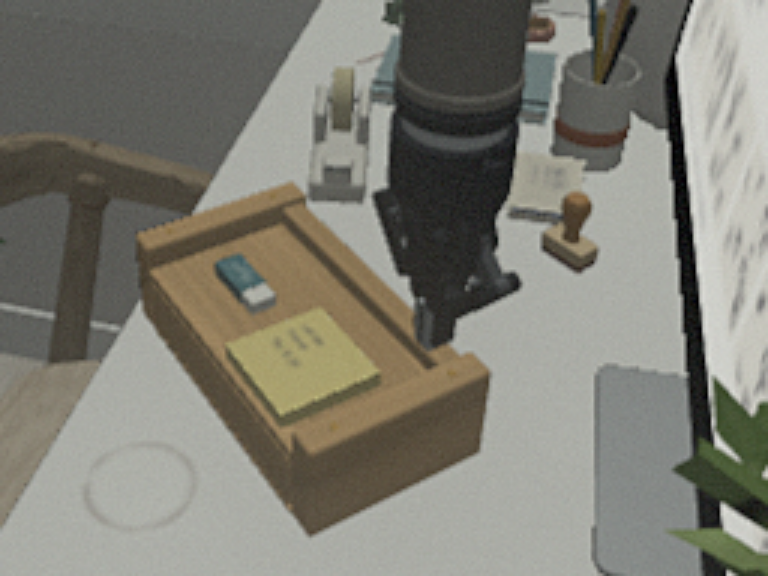

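The fingertip is on the rail, at the right end, with the notes clear of it. Now I'll slide left under light load.

Run:
```python
from h import *
b=np.load("b.npy");y=-.08
while y<.081:
    robot.line_to(org(.057,y,.0725),velocity=.04)
    s=robot.sense();f=(s["contact_force"]-b)[2];z=s["tool_pos"][2]
    print(round(s["time_s"],2),loc(s["tool_pos"]),round(f,1))
    if z<.0732: break
    if f>25: print("high force");break
    y+=.008
```

```text
7.23 [ 0.057  -0.08    0.0742] 10.3
7.58 [ 0.0576 -0.076   0.0742] 7.6
7.93 [ 0.058  -0.068   0.0742] 7.0
8.28 [ 0.0581 -0.0599  0.0742] 6.1
8.63 [ 0.0582 -0.0519  0.0742] 7.3
8.98 [ 0.0583 -0.044   0.0742] 7.3
9.33 [ 0.0583 -0.036   0.0742] 7.3
9.68 [ 0.0584 -0.0279  0.0742] 7.1
10.03 [ 0.0584 -0.02    0.0742] 7.4
10.38 [ 0.0584 -0.012   0.0742] 7.4
10.73 [ 0.0584 -0.004   0.0742] 7.4
11.08 [0.0582 0.0054 0.0733] 4.3
11.43 [0.057  0.0166 0.0725] 4.6
```

Run:
```python
from h import *
b=np.load("b.npy")
for z in(.069,.066,.0635):
    h=robot.line_to(org(.057,.017,z),velocity=.02,f_stop=25);robot.pause(.15)
    s=robot.sense();print(h,round(s["time_s"],2),loc(s["tool_pos"]),(s["contact_force"]-b).round(1))
robot.pause(.3)
robot.line_to(org(.057,.017,.2),velocity=.15)
robot.line_to(org(-.06,.017,.28),velocity=.25)
robot.pause(.1)
for cam in("top","side"):
    p,d=robot.grab_frame(cam);np.save(f"pics/{cam}_d2.npy",d)
    cv2.imwrite(f"pics/{cam}2.png",p[:,:,::-1])
    if cam=="side": cv2.imwrite("pics/c2.png",cv2.resize(p[120:312,150:406,::-1],None,fx=3,fy=3))
    for q in("drawer_front","tape_roll"):
        for o in robot.tip_of(q,cam)[:2]:
            x=o["point"];print(cam,q,np.round(x,1),round(o["p"],2),loc(w(cam,x,z=.051 if q[0]=="d" else .018)))
print(robot.sense()["time_s"])
```

```text
False 11.92 [0.057  0.0167 0.0689] [ 0.1 -3.5  3.8]
False 12.37 [0.057  0.0167 0.0663] [ 0.  -3.6  5.3]
False 12.79 [0.057  0.0167 0.0652] [-0.3 -3.3 11.3]
side drawer_front [202.4 245.8] 0.95 [-0.1101  0.0062  0.051 ]
side tape_roll [223.2 239.7] 0.59 [-0.0506  0.0315  0.018 ]
side tape_roll [231.2 218.4] 0.37 [-0.0007  0.0859  0.018 ]
15.2667
```

View pics/c2.png

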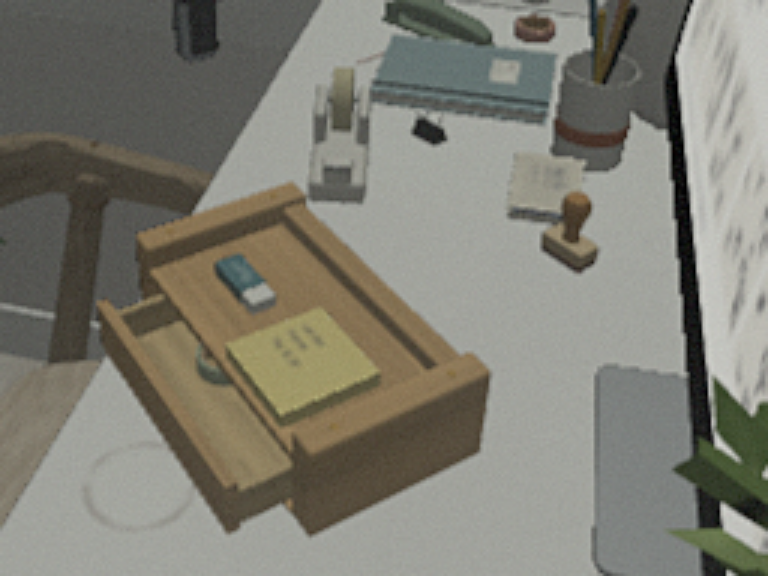

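The drawer has sprung about 45 mm ajar. The tape roll shows left of the middle, around (215,365) in the crop. I'll put the fingertip behind the front panel at y = -0.02, clear of the roll, and pull.

Run:
```python
from h import *
X,Y=-.089,-.022
robot.line_to(org(X,Y,.2),velocity=.2)
robot.line_to(org(X,Y,.075),velocity=.1)
robot.pause(.1);b=robot.sense()["contact_force"]
h=robot.line_to(org(X,Y,.031),velocity=.05,f_stop=5);s=robot.sense();print(h,s["time_s"],loc(s["tool_pos"]),(s["contact_force"]-b).round(1))
if not h:
    h=robot.line_to(org(-.147,Y,.031),velocity=.03,f_stop=10);robot.pause(.3)
    s=robot.sense();print(h,s["time_s"],loc(s["tool_pos"]),(s["contact_force"]-b).round(1))
    c=loc(s["tool_pos"])
    robot.line_to(org(c[0]+.008,Y,.031),velocity=.03)
    robot.line_to(org(c[0]+.008,Y,.25),velocity=.15)
    robot.line_to(org(-.02,-.1,.32),velocity=.2)
    p,d=robot.grab_frame("side");cv2.imwrite("pics/c3.png",cv2.resize(p[120:312,150:406,::-1],None,fx=3,fy=3))
    for q in("drawer_front","tape_roll"):
        for o in robot.tip_of(q,"side")[:1]:
            x=o["point"];print(q,np.round(x,1),round(o["p"],2),loc(w("side",x,z=.051 if q[0]=="d" else .012)))
    print(robot.sense()["time_s"])
```

```text
False 18.4167 [-0.0886 -0.0221  0.0313] [1.2 0.4 0.7]
True 20.275 [-0.1382 -0.022   0.0311] [ 2.3 -0.4  1.2]
drawer_front [187.2 259.4] 0.73 [-0.1516 -0.0127  0.051 ]
tape_roll [205.9 247.5] 0.77 [-0.0915  0.0349  0.012 ]
23.35
```

View pics/c3.png

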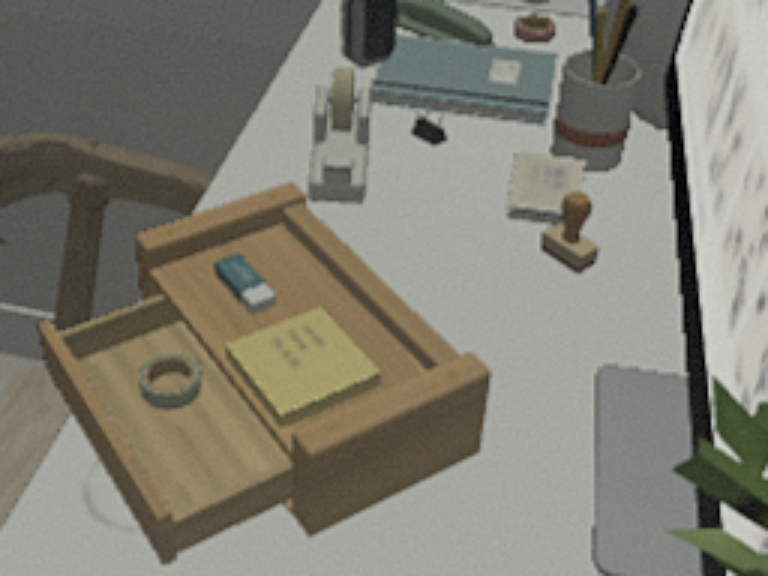

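The drawer is out and the roll lies in it; the notes and eraser have not moved. I'll check the opening by depth, since the margin is only 8 mm.

Run:
```python
from h import *
for cam in("top","side"):
    p,d=robot.grab_frame(cam);c=robot.calibration(cam);K=c["mtx"];T=np.linalg.inv(c["extrinsics"])
    v,u=np.mgrid[:384,:512];X=(np.stack([(u-K[0,2])/K[0,0]*d,-(v-K[1,2])/K[1,1]*d,-d],-1)[d>0])@T[:3,:3].T+T[:3,3]
    D=X[:,:2]-O;x=_c*D[:,0]+_s*D[:,1];y=-_s*D[:,0]+_c*D[:,1]
    m=(abs(y)<.09)&(x<-.09)&(x>-.2)&(abs(X[:,2]-.051)<.004)
    print(cam,m.sum(),np.percentile(x[m],[5,50,95]).round(4) if m.any() else "")
    m=(abs(y)<.12)&(x<.1)&(x>-.1)&(X[:,2]>.056)&(X[:,2]<.09)
    print("case",np.percentile(x[m],[.5,99.5]).round(4))
```

```text
Traceback (most recent call last):
NameError: name '_c' is not defined. Did you mean: 'c'?
```

Run:
```python
from h import *
from h import _c,_s
for cam in("top","side"):
    p,d=robot.grab_frame(cam);c=robot.calibration(cam);K=c["mtx"];T=np.linalg.inv(c["extrinsics"])
    v,u=np.mgrid[:384,:512];X=(np.stack([(u-K[0,2])/K[0,0]*d,-(v-K[1,2])/K[1,1]*d,-d],-1)[d>0])@T[:3,:3].T+T[:3,3]
    D=X[:,:2]-O;x=_c*D[:,0]+_s*D[:,1];y=-_s*D[:,0]+_c*D[:,1]
    m=(abs(y)<.09)&(x<-.09)&(x>-.2)&(abs(X[:,2]-.051)<.004)
    print(cam,m.sum(),np.percentile(x[m],[5,50,95]).round(4) if m.any() else "")
    m=(abs(y)<.12)&(x<.1)&(x>-.1)&(X[:,2]>.056)&(X[:,2]<.09)
    print("case",np.percentile(x[m],[.5,99.5]).round(4))
```

```text
top 499 [-0.1587 -0.1541 -0.1497]
case [-0.0682  0.0695]
side 373 [-0.1615 -0.1573 -0.1524]
case [-0.0716  0.0634]
```

```bash
python3 -c "
from h import *
print(robot.close_job())"
```

```text
the job is handed in; nothing more can be done
None
```

I found and pressed the catch, pulled the drawer to its stop (about 89 of 90 mm by depth) and let go with the tape roll in it; notes, eraser and dispenser look unmoved, and the job is handed in but returned no verdict.

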